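# Put the vegetable slicer in gear and park its disc

### The job

Put the bench vegetable slicer in gear: take the T-shaped gear knob on top of its spindle and, rocking it to and fro, ease it gently down, never forcing the teeth, until they mesh and the knob is fully home. Then slowly turn the cutting disc with the knob until the notch in the disc's rim lies right under the pointer, and let go with the knob left down. Keep your fingers off the sharp disc and do not shift the pointer or the cup, pusher and brush that lie on the machine's tray.

Things in the scene. Friction and masses are not known exactly. Their poses are not given: they have to be found in the camera images.
- knob (a joint): how far the gear knob has been pushed down along its spindle, m: 0 fully up, 0.018 fully home (stop). It stays where it is left (about 2 N moves it). About 0.010 is where the faces of its teeth meet those of the disc hub if they do not match; matched, it goes on down to 0.018.
- knob_grip (a point): middle of the T-bar of the gear knob: black bar 56 mm long (its own x), 16 mm thick (its own y), 30 mm high (15 mm above and below this point), on a 16 mm stem. The knob's round black cap, 80 mm across, has its top 47 mm below this point. The frame turns and sinks with the knob (0.165 m above the table when up, 0.147 when home).
- spindle: upright spindle carrying the gear knob (origin on the axis at table height; z up; yaw turns with the knob). Knob and spindle turn freely together, no end stops. Out of gear the disc does not follow. The knob has 4 hidden teeth under its cap; they drop in only within about 2 degrees of a gap in the disc hub, and the angle of the gaps cannot be seen and differs every time.
- disc: flat steel slicing disc, 230 mm across, top 75 mm above the table, dark hub 72 mm across with 8 hidden gaps 45 degrees apart; origin on the axis. About 0.12 N m turns it; it stays where left. Teeth pressed lightly (4 to 8 N) slide over the hub; above about 15 N they drag the disc round and find no gap. In gear it turns with the knob with 4.5 degrees of play. Sharp: do not touch.
- notch (a point): the notch in the rim of the disc, a dark slot 13 mm wide and 20 mm long, the only one at the rim; the point lies on the disc's top face, 112 mm from the spindle axis.
- pointer_tip (a point): tip of the small steel pointer (16 x 22 x 16 mm block with a thin dark finger) on the far side of the housing rim, 112 mm from the spindle axis and 7 mm above the disc. Seen from above it stands 25 to 66 degrees counter-clockwise of where the notch starts.
- machine: the slicer: a white round housing 270 mm across and 66 mm high, fixed on an aluminium tray 330 x 460 mm; origin on the spindle axis at table height.
- cup: steel cup, 60 mm wide and 60 mm high, on the tray; origin under its foot. Bystander.
- pusher: white mushroom-shaped food pusher, 80 mm high, on the tray; origin under its foot. Bystander.
- brush: cleaning brush, 180 mm long, lying on the tray. Bystander.

How it is judged (in metres and radians):
On the way, in this order (a step that is already met when the one before it is completed fails the run):
1. the teeth have meshed and the knob is fully home (down to within 2 mm of its stop) (value of joint knob above 0.016 m), for 0.2 s.
2. the disc has been turned so that the notch lies under the pointer (within 12 mm) (horizontal distance between notch and pointer_tip below 0.012 m and value of joint knob above 0.016 m), for 0.2 s.
At the end, for the whole second after the job is handed in: The knob is down to within 2 mm of its stop (in gear), the notch lies under the pointer tip within 12 mm seen from above, the disc is at rest, and the knob has been let go (all of step 2 and angular speed of disc below 0.05 rad/s); the robot touches nothing.
It fails at once if the teeth are forced: more than 30 N between the knob's teeth and the disc's (contact force between spindle and disc above 30 N).
It fails at once if the disc is touched with the fingers (more than 2 N) (contact force between the fingers and disc above 2 N).
It fails at once if the pointer is shifted by more than 6 mm (distance of pointer_tip from where it was at the start of the episode above 0.006 m).
It fails at once if the cup, pusher or brush on the tray is moved by more than 30 mm (distance of any of cup, pusher, brush from where it was at the start of the episode above 0.03 m).
It also fails if it takes over 61 s, if anything falls off the work surface, if the arm or the gripper's body presses on something with over 40 N, if the wrist force passes 120 N, or if a joint passes its speed limit or range.

### The arm

A 7-joint arm with a two-finger parallel gripper is mounted at the origin on the work surface. World frame = base frame: x ahead of the robot, y to its left, z up, the work surface at z = 0. Lengths are in mm, angles in rad, forces in N, time in s.
With the tool pointing down it reaches from about 400 to 900 mm from the base axis. Payload 5.6 kg.
Tool frame: the origin (TCP) lies midway between the tips of the shut fingers; the grasp point (between the pads) lies 19 mm behind it; z points along the fingers, y is the line along which they close (so a half turn about z gives the same grasp; the last joint's range is limited). The gripper opens to 92 mm and grips with 3 to 60 N. Pads are 20 mm wide; open, the fingers measure 128 mm over their backs; the gripper's body (75 mm by 189 mm) begins 69 mm behind the grasp point.
Start: joints at [-1.26, 0.468, -0.012, 1.603, 0.006, 1.071, -0.056], TCP at [225.243, 609.733, 214.592] pointing down, gripper open.
Joint ranges: [-2.53, 2.53], [-0.31, 2.02], [-1.57, 1.55], [0.28, 2.44], [-1.29, 4.43], [0.15, 1.84], [-2.92, 2.92]. Speed limits (rad/s): [2.57, 2.57, 3.14, 3.14, 3.14, 3.14, 3.14].

### API

Orientations are given as a rotation vector (axis times angle).
In Python, from cell import robot, grip, kin, viewer gives the robot as it stands. Calls block until the motion is done:
- robot.movep(position, orientation): joint-space move of the TCP to a pose.
- robot.servo_line(position, feed=150, rotation=None): straight line of the TCP; rotation=None keeps the orientation; feed is the mean speed in mm/s.
- robot.goto_joints(angles): joint-space move.
- grip(opening, newtons=None): opening from 0.0 (shut) to 1.0 (fully open); newtons is the grip in N (None keeps the last); returns when the fingers have stopped.
- robot.hold(seconds).
- kin.ik(position, orientation): joint angles nearest the present ones, or None.
- robot.observe(): the state.
- viewer.read_camera(name): name is "scene" or "top" or "wrist"; returns the picture (480x640x3 uint8, red, green, blue); there is no depth.
- viewer.camera_info(name): a dict with "camera_matrix" (3x3 intrinsics, pixels), "k1" (the pictures are not rectified: a ray, as slopes to the right and down, at radius r is drawn at 1 + k1 r^2 times it, then the intrinsics apply), "R" (3x3) and "t" (3): a world point X has camera coordinates R X + t. Camera axes: x right, y down, z forward; pixel columns grow to the right and rows downward; lengths in mm; the calibration is good to about 2 mm. A picture is of the moment at which its call begins: read the wrist's pose just before it. camera_info takes no time and is no camera call; for the wrist camera it gives the pose at the moment of the call.
A pose or a line that the arm cannot do raises robot.IKError and nothing moves.
- robot.job_done(): hands the job in; it is judged then, once.
Trained networks look in the newest picture that a camera, given by its name, has taken for a name from the list of things; names that differ only in an ending like _2 or _b are one class to them, and where a whole thing is asked for, a point or a joint stands for the part that bears it (a point fixed in the world has none). Each returns a list of dicts, best first, with "confidence" (0 to 1); they miss things now and then, are a little off and sometimes report something else, mostly with a low value. They report only what shows in the picture. A call takes as long as a camera call.
- viewer.silhouettes(name, camera): "mask" (480x640 bool, what is visible of it).
- viewer.pinpoint(name, camera): "at" ([x, y, z] in mm, in the coordinates of the camera as it stood for that picture, good to about 4 mm: a listed point, or the origin of a listed thing).
The state is a dict: "t": time; "joints": joint angles; "joint_velocities": joint speeds; "joint_torque": joint torques, N m; "tcp_pos": TCP position; "tcp_rot": TCP orientation; "contact_force": force on the tool from outside, world axes, zero at the start; "wrist_torque": the same for the moment, N m; "grip_width": opening from 0.0 (shut) to 1.0 (fully open); "grip_force": force on a finger pad.
Only numpy, scipy, OpenCV 4.12 (cv2) and the standard library are available. Lean on these libraries where they do the work, as an engineer would, in place of code of your own. Each camera call takes 0.05 s, during which the arm holds its last target. There are 200 camera calls.

## Working session

There is one attempt and no reset: what is moved stays moved. The work goes in short steps, each a Python script; the robot and the scene stay as the last script left them, time stands still between calls to the robot, and variables do not carry over. Pictures are saved under pics/ and viewed, at most 10 in all, crops included, and the job is handed in when it is done.

```bash
ls; mkdir -p pics; cat > h.py <<'E'
import numpy as np, cv2
from scipy.spatial.transform import Rotation as Ro
from cell import robot, grip, kin, viewer
def world(p,i): return np.array(i["R"]).T@(np.array(p)-np.array(i["t"]))
def proj(X,i):
    c=np.array(i["R"])@X+i["t"]; s=c[:2]/c[2]; s=s*(1+i["k1"]*(s@s)); K=np.array(i["camera_matrix"]); return K[:2,:2]@s+K[:2,2]
def snap(cam,f=None):
    i=viewer.camera_info(cam); im=viewer.read_camera(cam)
    if f: cv2.imwrite("pics/"+f,im[:,:,::-1])
    return im,i
def pp(n,cam,i):
    r=viewer.pinpoint(n,cam)
    return [(world(d["at"],i).round(1),round(d["confidence"],2)) for d in r[:2]]
E
python3 - <<'E'
from h import *
for cam in ("top","scene"):
    im,i=snap(cam,cam+"0.png")
    for n in ("knob_grip","spindle","notch","pointer_tip","machine","cup","pusher","brush"): print(cam,n,pp(n,cam,i))
o=robot.observe(); print(o)
E
```

```text
pics
top knob_grip [(array([546.3, -58.3, 160.9]), 0.96)]
top spindle [(array([544.2, -57.6,   3.4]), 0.83)]
top notch [(array([ 599.8, -154.4,   78.7]), 0.77), (array([657.3, -83.2,  83.9]), 0.23)]
top pointer_tip [(array([653.3, -83.7,  81. ]), 0.61)]
top machine [(array([543.2, -53.7,  -3.7]), 0.59)]
top cup [(array([654.2, 104.7,   8.8]), 0.59)]
top pusher [(array([517.6, 139.3,   8.8]), 0.82)]
top brush [(array([ 517.2, -243.1,    7.5]), 0.86), (array([655.2, -85.3,  84.1]), 0.37)]
scene knob_grip [(array([545. , -56.8, 166.1]), 0.71)]
scene spindle [(array([545.2, -57.9, 164.6]), 0.44)]
scene notch [(array([ 600. , -154.3,   75.4]), 0.57)]
scene pointer_tip [(array([655.2, -79.8,  78.9]), 0.59)]
scene machine [(array([544.8, -55.9,   1.4]), 0.95)]
scene cup [(array([651.7, 108.5,   5.8]), 0.67)]
scene pusher [(array([516.4, 142.1,   9.4]), 0.56)]
scene brush [(array([ 519.5, -242.7,    6.9]), 0.78)]
{'t': 0.9, 'joints': array([-1.26001793,  0.46748522, -0.01156375,  1.60264902,  0.00602198,
        1.07139756, -0.05630763]), 'joint_velocities': array([-3.23565382e-04,  2.05404238e-04, -5.09373095e-04,  4.28770558e-05,
        4.42475613e-04,  1.84774362e-03,  9.91436089e-04]), 'joint_torque': array([-3.92466627e-04, -5.20406485e+01, -1.29378386e-02, -2.44054699e+01,
       -5.67147229e-02,  1.12498552e-02,  3.00524141e-05]), 'tcp_pos': array([225.26893069, 609.75756436, 214.62309383]), 'tcp_rot': array([5.52961347e-01, 3.09245754e+00, 1.34054672e-04]), 'contact_force': array([-0.20661684, -0.43919936, -0.47825778]), 'wrist_torque': array([-0.00647084, -0.01986241,  0.04023218]), 'grip_force': 0.0, 'grip_width': 1.0014016528591947}
```

View pics/top0.png

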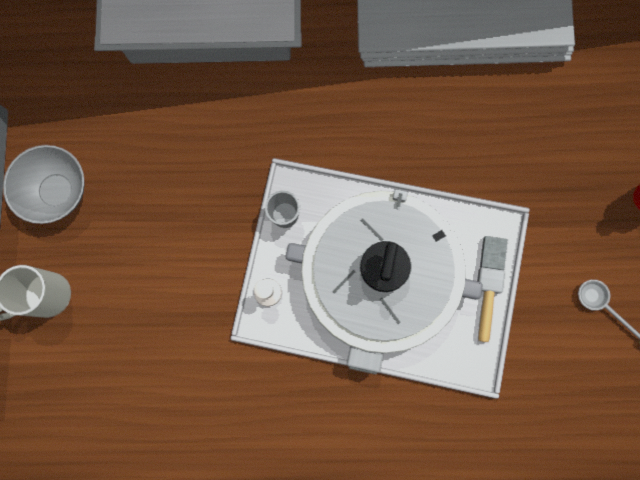

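View pics/scene0.png

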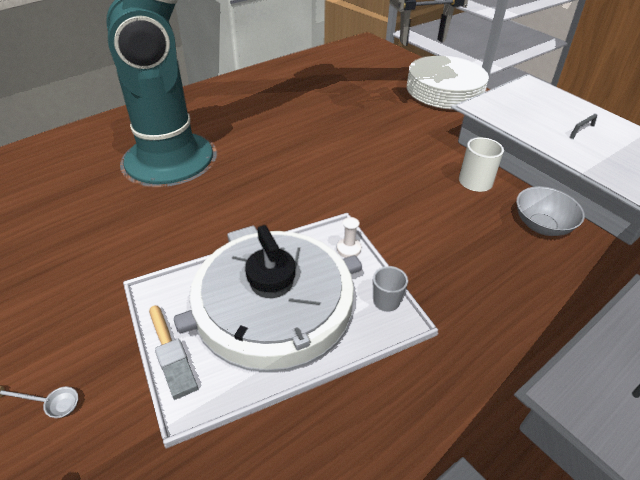

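The top view shows the knob at about (386,265), the bar nearly vertical, the notch at (439,236) and the pointer at (398,198). The networks agree with this. The turn needed is about 48° counter-clockwise. Next I move above the knob and look from close by.

```bash
cat >> h.py <<'E'
def rot(yaw): # tool x at azimuth yaw (deg), pointing down
    return (Ro.from_euler('z',yaw,degrees=True)*Ro.from_euler('x',180,degrees=True)).as_rotvec()
E
python3 - <<'E'
from h import *
for y in (-7,173):
    for d in (0,50,100): print(y,d,kin.ik([545,-57.5,280],rot(y+d)))
y=min((-7,173),key=lambda y:abs(kin.ik([545,-57.5,280],rot(y+50))[6]))
print(y)
robot.movep([545,-57.5,280],rot(y)); print(robot.observe()['t'],robot.observe()['contact_force'])
im,i=snap("wrist","w1.png")
for n in ("knob_grip","notch","pointer_tip","spindle"): print(n,pp(n,"wrist",i))
print(proj(np.array([545,-57.5,180]),i))
# time of a small rotation
for f,dz in ((5,0),(150,0),(5,-0.2)):
    a=robot.observe()['t']; p=robot.observe()['tcp_pos']
    y+=2; robot.servo_line([545,-57.5,280+dz],feed=f,rotation=rot(y)); print(f,dz,robot.observe()['t']-a,robot.observe()['tcp_pos'],robot.observe()['contact_force'])
E
```

```text
-7 0 [-0.73423688  0.31050904  0.96729419  1.82611164 -0.27919547  1.15025267
 -1.36649232]
-7 50 [-0.60355333  0.27056806  0.78791191  1.81995126 -0.21035711  1.13700731
 -0.56496948]
-7 100 [-0.54472371  0.25879997  0.71164816  1.81692964 -0.18556315  1.13348461
  0.28191307]
173 0 [-0.47380457  0.24800896  0.62201768  1.81310438 -0.1587836   1.13042826
  1.65035036]
173 50 [-0.34170057  0.23520183  0.45959066  1.80551441 -0.11470666  1.12708271
  2.47759314]
173 100 [-0.94916146  0.51054317  1.36759162  1.83429074 -0.53008161  1.24247648
 -2.51274926]
-7
3.525 [-0.02076921  0.37651243  0.27168834]
knob_grip []
notch [(array([ 599. , -153.5,   73.9]), 0.89)]
pointer_tip [(array([652.2, -82.7,  81.4]), 0.59)]
spindle [(array([543.2, -54.7,  -1.8]), 0.66), (array([ 513.5, -236.1,    4.2]), 0.59)]
[328.4042145  236.40974854]
5 0 0.25000000000000044 [544.99323197 -57.4530387  279.99884354] [0.11083437 0.58702757 0.82165094]
150 0 0.25 [545.01643974 -57.52827748 280.02669406] [ 0.02683355 -0.55205868 -0.33784376]
5 -0.2 0.25 [544.99560113 -57.52571115 279.79208954] [-0.13896022 -0.07312527  0.48471089]
```

View pics/w1.png

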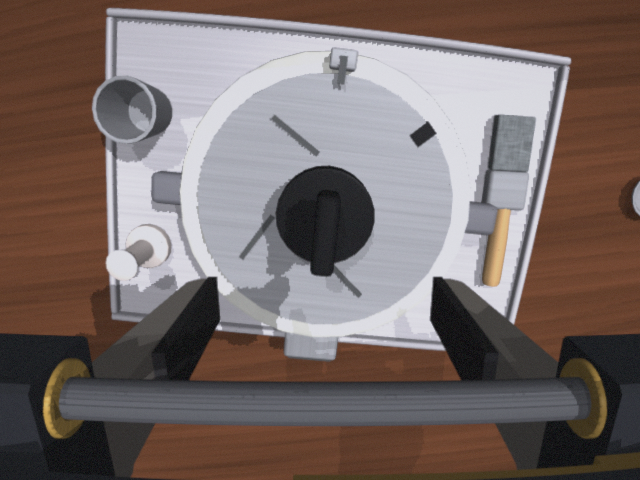

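```bash
python3 - <<'E'
from h import *
C=np.array([544.6,-57.2]); 
i=viewer.camera_info("wrist")  # pose now: yaw -1 vs -7 at picture; rotate result back
def back(px,z):
    K=np.array(i["camera_matrix"]);s=np.linalg.solve(K,[*px,1])[:2]; u=s.copy()
    for _ in range(10): u=s/(1+i["k1"]*(u@u))
    R=np.array(i["R"]);o=-R.T@np.array(i["t"]);d=R.T@np.array([*u,1]); return o+d*(z-o[2])/d[2]
az=lambda a,b:np.degrees(np.arctan2(*(back(a,180)-back(b,180))[1::-1]))-6
yaw=az((328,192),(322,262)); print("bar yaw",yaw,az((338,195),(333,265)))
yaw=float(np.mean([yaw,az((338,195),(333,265))]))
robot.servo_line([*C,180],feed=120,rotation=rot(yaw)); 
robot.servo_line([*C,147],feed=80); print(robot.observe()['contact_force'])
grip(0.3,15); print(robot.observe()['contact_force'],robot.observe()['grip_width'])
grip(0.0,15); o=robot.observe(); print(o['t'],o['grip_width'],o['grip_force'],o['contact_force'],o['wrist_torque'],o['tcp_pos'])
np.save('st.npy',[*C,147,yaw])
E
```

```text
bar yaw -11.860950431915738 -10.702033192090624
[ 0.51324332 -0.03579538  1.44222956]
[-0.50801444  0.52691515  0.23187317] 0.3014857489159356
7.4333 0.17352655613170587 14.994073285488412 [-0.37006253  3.16015676  0.74940871] [ 0.34850908  0.18269149 -0.02158709] [544.62791236 -56.59305286 146.99167333]
```

```bash
python3 - <<'E'
from h import *
x,y,z,yaw=np.load('st.npy'); y+=0.8
grip(0.0,25)
robot.servo_line([x,y,z],feed=20); o=robot.observe(); print(o['contact_force'])
robot.servo_line([x,y,139.0],feed=16); z=139.0
F=lambda: np.mean([robot.observe()['contact_force'][2]])
o=robot.observe(); print(o['t'],o['contact_force'],o['tcp_pos'])
while F()<5 and z>134: 
    z-=0.4; robot.servo_line([x,y,z],feed=10); o=robot.observe(); print(round(z,2),o['tcp_pos'].round(2),o['contact_force'].round(2))
print(robot.observe()['t']); np.save('st.npy',[x,y,z,yaw])
E
```

```text
[0.42944844 1.25455109 1.14196769]
8.55 [ 2.10715671 -0.3428624  -3.23612623] [544.53515963 -56.49499042 138.64601602]
138.6 [544.56 -56.5  138.55] [-0.76  0.36 -1.35]
138.2 [544.61 -56.51 138.32] [0.2  0.7  0.86]
137.8 [544.64 -56.51 137.9 ] [-0.27  0.97  2.11]
137.4 [544.65 -56.5  137.75] [-1.7   1.01  4.18]
137.0 [544.7  -56.52 137.68] [-2.1   0.69  8.13]
9.8
```

```bash
python3 - <<'E'
from h import *
x,y,z,yaw=np.load('st.npy'); y0=yaw; meshed=False
for k in range(42):
    yaw+=1.25; robot.servo_line([x,y,z],feed=10,rotation=rot(yaw)); o=robot.observe(); f=o['contact_force'][2]; zz=o['tcp_pos'][2]
    print(k,round(yaw-y0,2),round(z,2),zz.round(2),o['contact_force'].round(1),o['wrist_torque'][2].round(3))
    if zz<137.0: meshed=True; break
    z+=np.clip((f-7)/12,-.3,.3)
np.save('st.npy',[x,y,z,yaw]); print(meshed,robot.observe()['t'])
E
```

```text
0 1.25 137.0 137.68 [-2.   0.6  7.5] -0.069
1 2.5 137.04 137.68 [-2.   0.3  7.8] -0.044
2 3.75 137.11 137.68 [-2.6  0.5  7. ] -0.041
3 5.0 137.11 137.65 [-2.3  0.3  6.1] -0.054
4 6.25 137.04 137.51 [-1.3  0.4  5.7] 0.038
5 7.5 136.93 137.04 [-0.9 -0.3  3.7] 0.059
6 8.75 136.65 136.56 [-0.7 -0.7  1.8] 0.055
True 11.55
```

```bash
python3 - <<'E'
from h import *
x,y,z,yaw=np.load('st.npy')
for k in range(25):
    o=robot.observe(); f=o['contact_force'][2]
    if f>9: break
    z-=0.8 if f<5 else 0.3
    robot.servo_line([x,y,z],feed=10,rotation=rot(yaw)); o=robot.observe()
    print(round(z,2),o['tcp_pos'][2].round(2),o['contact_force'].round(1),o['wrist_torque'][2].round(3))
np.save('st.npy',[x,y,z,yaw]); print(robot.observe()['t'])
im,i=snap("wrist"); print(pp("notch","wrist",i),pp("pointer_tip","wrist",i))
im,i=snap("top"); print([ (n,pp(n,"top",i)) for n in ("notch","pointer_tip","knob_grip")])
E
```

```text
135.85 135.69 [0.2 0.2 0.3] 0.031
135.05 134.92 [-0.3 -0.4 -0. ] -0.023
134.25 134.17 [-0.2 -1.3  0.2] 0.003
133.45 133.4 [ 0.5 -0.7 -0.2] 0.022
132.65 132.61 [ 0.3 -1.5 -0.2] 0.059
131.85 131.8 [-0.  -1.2 -0.3] 0.029
131.05 130.97 [-0.7 -1.6  1.5] -0.004
130.25 130.19 [ 0.2 -2.   1.3] -0.002
129.45 129.8 [-2.2 -1.2  5.8] 0.009
129.15 129.78 [-2.4 -1.1  8.3] -0.001
128.85 129.74 [-3.1 -0.7 10.3] 0.05
14.3
[(array([ 603.8, -153.7,   73.7]), 0.77), (array([544.4, -52.8,  -2.4]), 0.15)] [(array([649.3, -79.5,  82.2]), 0.82)]
[('notch', []), ('pointer_tip', []), ('knob_grip', [])]
```

```bash
cat >> h.py <<'E'
def turn(a,n):
    x,y,z,yaw=np.load('st.npy')
    for k in range(n):
        yaw+=a/n; robot.servo_line([x,y,z],feed=10,rotation=rot(yaw))
    np.save('st.npy',[x,y,z,yaw]); o=robot.observe(); print(o['t'],o['tcp_pos'].round(2),o['contact_force'].round(1),o['wrist_torque'].round(2))
E
python3 - <<'E'
from h import *
s=np.load('st.npy'); s[2]=129.2; np.save('st.npy',s)
turn(20,8); turn(20,8)
im,i=snap("wrist","w2.png"); 
for n in ("notch","pointer_tip"):
    r=pp(n,"wrist",i); print(n,r,[np.degrees(np.arctan2(p[1]+56.7,p[0]-544.6)).round(1) for p,_ in r])
E
```

```text
16.65 [544.74 -56.55 129.81] [-2.1 -0.9  7.4] [-0.36  0.68  0.05]
18.65 [544.76 -56.59 129.82] [-1.8 -0.7  7.7] [-0.43  0.5  -0.04]
notch [] []
pointer_tip [(array([651.7, -81.3,  79.6]), 0.82)] [np.float64(-12.9)]
```

View pics/w2.png

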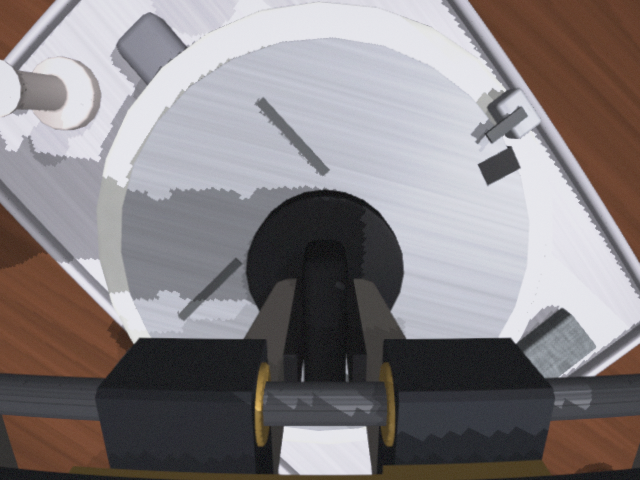

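The notch is at about (499,165), just short of the pointer finger at about (505,127), tip near (488,137). I compute its angle from these pixels.

```bash
cat >> h.py <<'E'
def back(px,z,i):
    K=np.array(i["camera_matrix"]);s=np.linalg.solve(K,[*px,1])[:2]; u=s.copy()
    for _ in range(10): u=s/(1+i["k1"]*(u@u))
    R=np.array(i["R"]);o=-R.T@np.array(i["t"]);d=R.T@np.array([*u,1]); return o+d*(z-o[2])/d[2]
def ang(p): return np.degrees(np.arctan2(p[1]+56.7,p[0]-544.6)), np.hypot(p[1]+56.7,p[0]-544.6)
E
python3 - <<'E'
from h import *
i=viewer.camera_info("wrist")
print(ang(back((499,165),75,i)), ang(back((487,138),82,i)), ang(back((522,111),82,i)))
n=ang(back((499,165),75,i))[0]; d=-12.7-n; print("turn",d)
if 2<d<14:
    turn(d,5)
    im,i=snap("wrist","w3.png")
    for n in ("notch","pointer_tip"):
        r=pp(n,"wrist",i); print(n,r,[ang(p) for p,_ in r])
E
```

```text
(np.float64(-22.367428348647657), np.float64(104.36089465496383)) (np.float64(-12.742286483818162), np.float64(103.99614728649401)) (np.float64(-12.924443810170029), np.float64(125.75151654784099))
turn 9.667428348647658
20.05 [544.77 -56.64 129.79] [-1.9 -1.4  6.9] [-0.47  0.55  0.03]
notch [(array([651.8, -83.8,  75.1]), 0.65)] [(np.float64(-14.187054559465537), np.float64(110.5723744883865))]
pointer_tip [(array([651.4, -79. ,  83.7]), 0.88)] [(np.float64(-11.793994592768613), np.float64(109.10329967512436))]
```

View pics/w3.png

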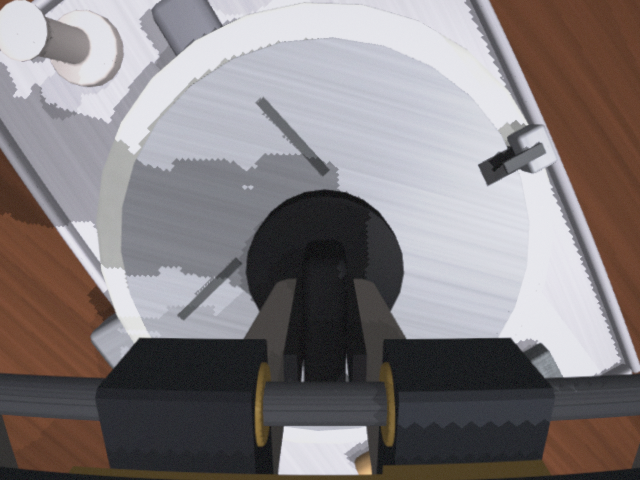

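The notch at (499,165) now lies under the pointer finger. I let go and withdraw.

```bash
python3 - <<'E'
from h import *
s=np.load('st.npy'); robot.servo_line([544.7,s[1],129.7],feed=10); robot.hold(0.3)
grip(0.5); robot.hold(0.2); robot.servo_line([544.7,s[1],230],feed=60); robot.hold(0.3)
im,i=snap("wrist","w4.png"); 
for n in ("notch","pointer_tip","knob_grip"):
    r=pp(n,"wrist",i); print(n,r,[ang(p) for p,_ in r])
print(robot.observe()['t'],robot.observe()['contact_force'])
E
```

```text
notch [(array([652. , -83.8,  73.2]), 0.65)] [(np.float64(-14.161699320666282), np.float64(110.7662854843476))]
pointer_tip [(array([649.3, -82.5,  84.2]), 0.9)] [(np.float64(-13.842938602468134), np.float64(107.83195259291183))]
knob_grip [(array([545.8, -54.3, 147.3]), 0.64)] [(np.float64(63.43494882292337), np.float64(2.6832815729997224))]
23.8833 [ 0.61162472 -0.45963063 -0.12770266]
```

View pics/w4.png

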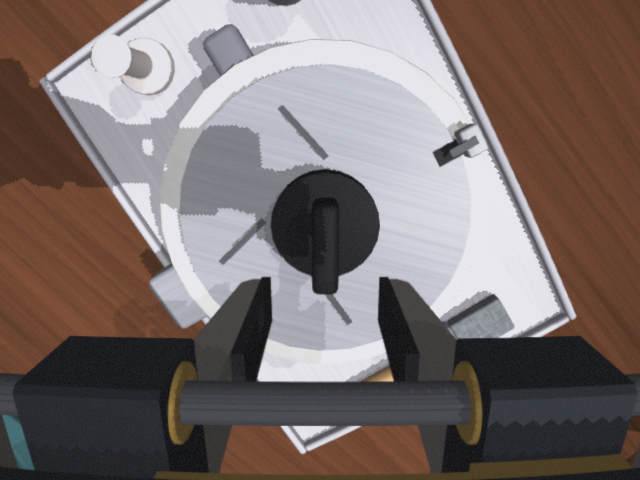

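The notch at (447,153) sits under the pointer finger, the knob is down at 147 mm, and the gripper is clear of everything.

```bash
python3 -c "
from cell import robot
print(robot.job_done())"
```

```text
the job is handed in; nothing more can be done
None
```

The job is handed in (verdict not shown): the knob is fully home in gear, the notch is under the pointer to within about 3 mm as measured, and the arm is clear, at about 24 s of the 61 s allowed.

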